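# Slide the terminal plate out over the end of the ledge

## Robot

A 6-joint arm with a two-finger parallel gripper is mounted at the origin on the work surface. World frame = base frame: x ahead of the robot, y to its left, z up, the work surface at z = 0. Lengths are in m, angles in rad, forces in N, time in s.
With the tool pointing down it reaches from about 0.225 to 0.875 m from the base axis. Payload 3.4 kg.
Tool frame: the origin (TCP) lies on the centre line of the jaws, within the pads' length; the fingertips stand 17 mm ahead of it and the grasp point (between the pads) lies 2 mm behind it (nose_length is the distance from the TCP to the fingertips, in m); z points along the fingers, y is the line along which they close (so a half turn about z gives the same grasp; the last joint's range is limited). The gripper opens to 85 mm and grips with 20 to 120 N. Pads are 22 mm wide; open, the fingers measure 114 mm over their backs; the gripper's body (76 mm by 85 mm) begins 54 mm behind the grasp point. The pads swing forward as they close: fully open they stand 13 mm farther back than shut.
Start: joints at [1.057, 0.276, 1.505, -0, 1.361, -0.121], TCP at [0.22, 0.531, 0.248] pointing down, gripper open.
Joint ranges: [-2.89, 2.89], [-0.75, 2.08], [0.22, 2.7], [-1.18, 4.32], [0.11, 2.71], [-2.7, 2.7]. Speed limits (rad/s): [2.57, 2.57, 3.14, 3.14, 3.14, 3.14].

## Interface

Orientations are given as a unit quaternion [w, x, y, z].
In Python, from rig import get_state, get_image, sign_off, find_in, place_of, nose_length gives the robot as it stands.
- The arm moves only by the tool apply_moves, never from a script. Its argument "deltas" is one flat list of numbers, 5 for each row, row after row: the finger opening in mm, from 0 to 85.4, then the shift along the tool's x, y, z in mm, then the turn about the tool's z in degrees. A call has 1 to 12 rows; each row is the pose to reach, as a shift and turn from the pose commanded when the call began, along the tool's axes at that moment; what a row does not reach only later rows make up. A row lasts 1/12 s, in which the tool goes at most 41.7 mm and 7.16 degrees, less where a joint would pass 70% of its speed; a pose out of reach is approached as far as the arm can. A call with a gripper value outside its range is refused whole. The fingers move at their own pace and stop on an object; "squeeze" is the grip in N (left out, the last holds). Time passes only in rows, so rows that repeat a pose let the fingers close. It gives the time, the measured TCP pose, the force, the opening and the grip force at its end, in the units of the state.
- get_state(): the state, without advancing time (a new reading comes with each control period).
- get_image(name): name is "scene" or "top" or "wrist"; returns a dict with "frame" (400x640x3 uint8, red, green, blue), "K" (3x3 intrinsics, pixels), "position" and "orientation" of the camera in the world. Camera axes: x right, y down, z forward; pixel columns grow to the right and rows downward; lengths in m; the calibration is good to about 2 mm. A picture is of the moment at which its call begins. There is no depth.
- sign_off(): hands the job in; it is judged then, once.
Trained networks look in a picture, given as the dict that the camera call returned (one of the last four; its "shot" number tells which), for a name from the list of things; names that differ only in an ending like _2 or _b are one class to them, and where a whole thing is asked for, a point or a joint stands for the part that bears it (a point fixed in the world has none). Each returns a list of dicts, best first, with "score" (0 to 1); they miss things now and then, are a little off and sometimes report something else, mostly with a low value. They report only what shows in the picture. A call takes as long as a camera call. They do not tell look-alikes from the thing itself.
- find_in(query, picture): "point" ([column, row] in pixels, amid what is visible of it).
- place_of(query, picture): "point" ([column, row] in pixels: a listed point, or the origin of a listed thing).
The state is a dict: "clock": time; "qpos": joint angles; "qd": joint speeds; "effort": joint torques, N m; "position": TCP position; "ee_rot": TCP orientation; "contact_force": force on the tool from outside, world axes, zero at the start; "moment": the same for the moment, N m; "width": finger opening in m; "gripper_force": force on a finger pad.
Only numpy, scipy, OpenCV 4.12 (cv2) and the standard library are available. Lean on these libraries where they do the work, as an engineer would, in place of code of your own. Each camera call takes 0.05 s, during which the arm holds its last target. There are 200 camera calls.

## Task

Push the longer metal plate (the one with two holes) along the wooden ledge, holes first, until about a third of its length sticks out past the ledge's open end, the end without the upright board, so that its edge and holes are free for the next fitter. Only push it: never lift it or let it tip or fall, and leave it lying flat and straight along the ledge. Leave the shorter plate and everything else where they are.

Things in the scene. Friction and masses are not known exactly. Their poses are not given: they have to be found in the camera images.
- ledge: A fixed light-wood riser, a flat board 250 mm (its x) by 340 mm (its y, the length) whose top is 60 mm above the bench; a 25 mm higher upright board, 12 mm thick, stands across its +y end; the -y end is open. Origin: centre of its underside, on the bench. x, y are level, z up. Its place and yaw vary.
- ledge_end (a point): The middle of the upper edge of the ledge's open end, 60 mm above the bench, axes as the ledge: +y points inward along the ledge, -y out past the end, x along the end's edge.
- long_plate_mid (a point): The centre (half-way up) of the long plate: loose bare aluminium, 92 mm (its x) by 130 mm (its y) by 5 mm thick, about 0.16 kg, lying flat on the ledge with its length roughly along it (within about 6 degrees). Two 14 mm through holes side by side, at x = -28 and +28 mm, 16 mm in from its -y end, which faces the ledge's open end.
- short_plate_mid (a point): The centre of the short plate: loose bare aluminium, square, 70 x 70 x 5 mm, no holes, flat on the other half of the ledge. To be left alone.
- coil_small: A loose orange coil standing on the ledge near its upright board, 44 mm diameter, 30 mm tall, origin at the centre of its underside. To be left alone.
- coil_large: A loose orange coil on the bench beyond the ledge's open end, 76 mm diameter, 45 mm tall, origin under its centre. To be left alone.
- spool: A loose bare-metal solder spool standing on the bench beyond the ledge's open end, 52 mm diameter, 50 mm tall, origin under its centre. To be left alone.
- flux_bottle: A loose brown bottle on the bench beyond the ledge's upright board, 40 mm diameter, 95 mm tall, origin under its centre. To be left alone.
- capacitor: A loose black cylinder standing on the bench beyond the ledge's upright board, 36 mm diameter, 55 mm tall, origin under its centre. To be left alone.
- long_plate: The same long plate as long_plate_mid, origin at the centre of its underside. It lies in the near or the far half of the ledge, wholly on it at the start; it slides by plain friction, and tips off if more than half of it overhangs.
Mind the look-alikes: they are no part of the job. What is shaped like the long_plate but purple is not meant.

How it is judged:
By the outcome, as a careful person would: the job done as asked, in the order asked, and still so for the second after the job is handed in, with the robot touching nothing.
It also fails if it takes over 38 s, if anything falls off the work surface, if the arm or the gripper's body presses on something with over 40 N, if the wrist force passes 120 N, or if a joint passes its speed limit or range.

## Working session

There is one attempt and no reset: what is moved stays moved. The work goes in short steps, Python scripts to look and compute and a tool call to move; the robot and the scene stay as the last step left them, time stands still between calls to the robot, and variables do not carry over. Pictures are saved under pics/ and viewed, at most 10 in all, crops included, and the job is handed in when it is done.

Besides the shell and the picture viewer there is one more tool, called after "Call:" by a JSON object that holds its "method" and its "body". apply_moves: Moves the arm, as the interface text tells. Its arguments: {"type":"object","properties":{"deltas":{"type":"array"},"squeeze":{"type":"number"}},"required":["deltas"]}

```bash
mkdir -p pics; cat > h.py <<'E'
import numpy as np,cv2
from scipy.spatial.transform import Rotation as R
from rig import *
def rot(q): return R.from_quat([q[1],q[2],q[3],q[0]])
def px2w(im,p,z):
    K=np.array(im["K"]);d=rot(im["orientation"]).apply(np.linalg.solve(K,[p[0],p[1],1]))
    o=np.array(im["position"]);return o+d*(z-o[2])/d[2]
def w2px(im,P):
    c=rot(im["orientation"]).inv().apply(np.array(P)-im["position"]);u=np.array(im["K"])@c;return u[:2]/u[2]
def save(im,n): cv2.imwrite("pics/"+n,im["frame"][:,:,::-1])
E
python3 - <<'E'
from h import *
im=get_image("top");save(im,"top0.png")
for q,z in [("long_plate_mid",.0625),("short_plate_mid",.0625),("ledge_end",.06),("coil_small",.06),("ledge",0),("spool",0),("coil_large",0),("flux_bottle",0),("capacitor",0)]:
    for r in place_of(q,im)[:3]: print(q,round(r["score"],2),np.round(r["point"]),np.round(px2w(im,r["point"],z),3))
im=get_image("scene");save(im,"sc0.png")
s=get_state();print(s["ee_rot"],s["position"],nose_length, s["width"])
E
```

```text
long_plate_mid 0.85 [210. 268.] [0.312 0.296 0.062]
long_plate_mid 0.62 [304. 192.] [0.531 0.045 0.062]
long_plate_mid 0.6 [321. 166.] [ 0.61  -0.003  0.062]
short_plate_mid 0.73 [320. 208.] [ 0.486 -0.003  0.062]
ledge_end 0.87 [358. 183.] [ 0.562 -0.109  0.06 ]
coil_small 0.79 [254. 211.] [0.475 0.182 0.06 ]
coil_small 0.52 [325. 169.] [ 0.602 -0.013  0.06 ]
coil_small 0.16 [303. 194.] [0.528 0.046 0.06 ]
ledge 0.74 [302. 192.] [0.543 0.053 0.   ]
spool 0.75 [424. 213.] [ 0.491 -0.309  0.   ]
coil_large 0.81 [421. 162.] [ 0.646 -0.302  0.   ]
flux_bottle 0.67 [211. 168.] [0.61  0.327 0.   ]
capacitor 0.58 [210. 202.] [0.506 0.323 0.   ]
[2.84068993e-05 1.95129202e-01 9.80777545e-01 3.24354391e-05] [0.2201213  0.53123095 0.24832077] 0.017 0.08524666488830746
```

View pics/top0.png

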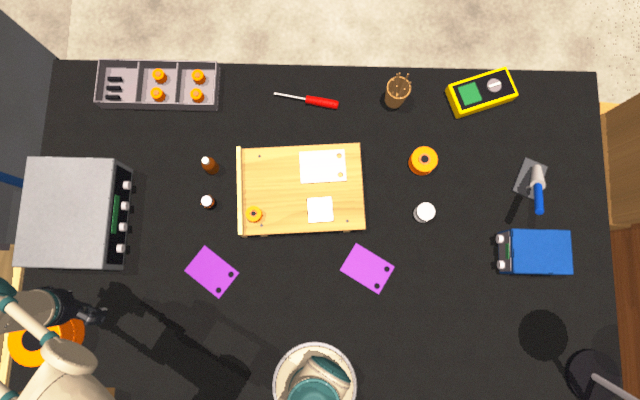

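View pics/sc0.png

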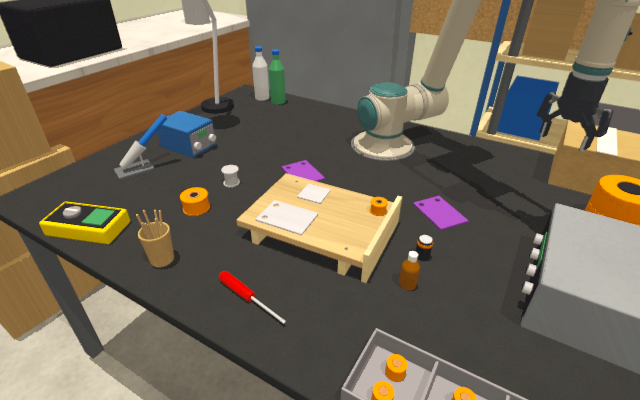

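The top view shows the ledge (about 240–365, 143–237) with its upright on the left (+y). The long white plate with holes is at (323,166) in the far half, the short one at (320,209). Purple decoys lie on the bench. Next I'll measure the edges.

```bash
cat >> h.py <<'E'
def plates(im,z=.065,show=True):
    h=cv2.cvtColor(im["frame"],cv2.COLOR_RGB2HSV)
    m=((h[:,:,1]<45)&(h[:,:,2]>150)).astype(np.uint8)
    cs,_=cv2.findContours(m,cv2.RETR_EXTERNAL,cv2.CHAIN_APPROX_NONE)
    for c in cs:
        if cv2.contourArea(c)<200: continue
        w=np.array([px2w(im,p,z)[:2] for p in c[:,0]]).astype(np.float32)
        (cx,cy),(a,b),t=cv2.minAreaRect(w*1000)
        if max(a,b)<200: print("rect mm",round(cx),round(cy),"size",round(a),round(b),"ang",round(t,1),np.round(cv2.boxPoints(((cx,cy),(a,b),t))).tolist())
def ledge(im,z=.06):
    h=cv2.cvtColor(im["frame"],cv2.COLOR_RGB2HSV)
    m=((h[:,:,0]>8)&(h[:,:,0]<30)&(h[:,:,1]>50)&(h[:,:,2]>120)).astype(np.uint8)
    cs,_=cv2.findContours(m,cv2.RETR_EXTERNAL,cv2.CHAIN_APPROX_NONE)
    c=max(cs,key=cv2.contourArea)
    w=np.array([px2w(im,p,z)[:2] for p in c[:,0]]).astype(np.float32)*1000
    r=cv2.minAreaRect(w);print("ledge",r,np.round(cv2.boxPoints(r)).tolist())
E
python3 - <<'E'
from h import *
im=get_image("top");plates(im);ledge(im)
E
```

```text
rect mm 7 711 size 75 135 ang 65.9 [[-70.0, 705.0], [54.0, 650.0], [84.0, 718.0], [-39.0, 773.0]]
rect mm 157 786 size 135 18 ang 53.7 [[110.0, 737.0], [125.0, 726.0], [204.0, 835.0], [190.0, 845.0]]
rect mm 485 -295 size 54 59 ang 1.5 [[457.0, -266.0], [459.0, -325.0], [512.0, -324.0], [511.0, -265.0]]
rect mm 484 -2 size 71 71 ang 5.6 [[445.0, 30.0], [452.0, -41.0], [523.0, -34.0], [516.0, 37.0]]
rect mm 609 -6 size 94 131 ang 5.0 [[557.0, 55.0], [568.0, -76.0], [662.0, -67.0], [650.0, 63.0]]
rect mm 1002 -883 size 71 90 ang 1.4 [[965.0, -839.0], [967.0, -929.0], [1038.0, -927.0], [1036.0, -837.0]]
rect mm 975 -674 size 101 167 ang 59.4 [[877.0, -675.0], [1021.0, -760.0], [1072.0, -673.0], [929.0, -588.0]]
rect mm 1057 742 size 110 61 ang 1.3 [[1002.0, 771.0], [1003.0, 710.0], [1113.0, 713.0], [1111.0, 774.0]]
ledge ((545.0406494140625, 56.90531921386719), (261.48480224609375, 360.4714660644531), 4.149425029754639) [[402.0, 227.0], [428.0, -132.0], [688.0, -113.0], [662.0, 246.0]]
```

Call:
{"method": "apply_moves", "body": {"deltas": [50, -41, -16, 2, 5, 50, -82, -33, 4, 11, 50, -124, -49, 6, 16, 50, -165, -65, 8, 22, 50, -206, -82, 10, 27, 50, -247, -98, 12, 32, 50, -289, -114, 14, 38, 50, -330, -131, 16, 43, 50, -371, -147, 18, 48, 50, -412, -163, 20, 53, 50, -454, -180, 22, 58, 50, -495, -196, 24, 63]}}

```text
clock: 1.6
position: [0.58, 0.1818, 0.2259]
ee_rot: [0.0, 0.681, 0.733, 0.0]
contact_force: [-0.1, -0.0, 0.3]
width: 0.05
gripper_force: 0.0
```

```bash
python3 - <<'E'
from h import *
s=get_state();r=rot(s["ee_rot"]);print(s["clock"],s["position"],np.round(r.as_matrix(),3).tolist(),s["width"])
im=get_image("wrist");save(im,"w1.png");plates(im);ledge(im);print(im["position"])
for q in ["long_plate_mid","ledge_end"]:
    for x in place_of(q,im)[:1]: print(q,x["score"],px2w(im,x["point"],.06))
E
```

```text
1.6 [0.57998013 0.18179975 0.22586996] [[-0.074, 0.997, 0.0], [0.997, 0.074, 0.0], [0.0, 0.0, -1.0]] 0.05004457432475824
rect mm 606 17 size 92 86 ang 5.1 [[556.0, 56.0], [564.0, -30.0], [656.0, -22.0], [648.0, 64.0]]
rect mm 798 123 size 85 6 ang 80.7 [[788.0, 82.0], [795.0, 81.0], [808.0, 165.0], [802.0, 166.0]]
rect mm 613 329 size 22 22 ang 4.2 [[601.0, 339.0], [603.0, 317.0], [624.0, 319.0], [623.0, 341.0]]
rect mm 502 318 size 29 30 ang 0.6 [[488.0, 333.0], [488.0, 303.0], [517.0, 304.0], [517.0, 333.0]]
rect mm 810 338 size 40 62 ang 89.9 [[779.0, 318.0], [841.0, 318.0], [841.0, 357.0], [779.0, 357.0]]
ledge ((534.7805786132812, 98.86077117919922), (275.30157470703125, 270.1289367675781), 4.557918071746826) [[387.0, 223.0], [408.0, -47.0], [683.0, -25.0], [661.0, 244.0]]
[0.57411314 0.26006022 0.3514823 ]
long_plate_mid 0.73 [ 0.60805822 -0.00985077  0.06      ]
```

View pics/w1.png

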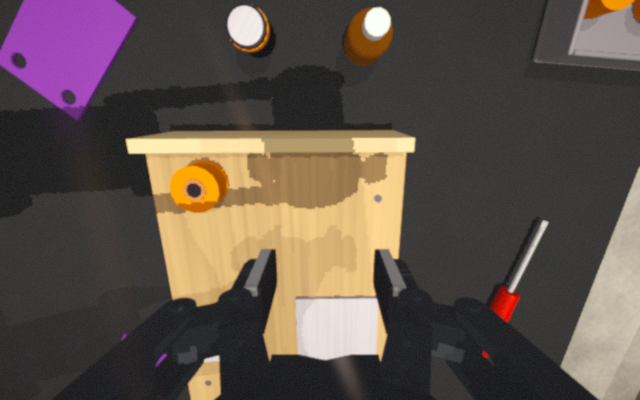

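The wrist view shows the plate's rear edge at about (297–377, 298), level in the image. The upright's top edge at (130–413, 135–152) is level too, so the tool is nearly aligned. Now I'll fit the open end and the upright more exactly.

```bash
cat >> h.py <<'E'
def wood(im):
    h=cv2.cvtColor(im["frame"],cv2.COLOR_RGB2HSV)
    return (h[:,:,0]>8)&(h[:,:,0]<30)&(h[:,:,1]>50)&(h[:,:,2]>100)
def fit(P):
    P=np.array(P,np.float32)[:,:2]*1000
    vx,vy,x,y=cv2.fitLine(P,cv2.DIST_HUBER,0,.01,.01).ravel();return np.round([x,y,np.degrees(np.arctan2(vy,vx))],1)
E
python3 - <<'E'
from h import *
im=get_image("top");m=wood(im)
print("end",fit([px2w(im,(np.where(m[r,300:385])[0].max()+300.5,r),.06) for r in range(150,225)]))
print("far side",fit([px2w(im,(c,np.where(m[120:200,c])[0].min()+119.5),.06) for c in range(255,350)]))
print("near side",fit([px2w(im,(c,np.where(m[200:255,c])[0].max()+200.5),.06) for c in range(255,355)]))
for x in place_of("ledge_end",im)[:1]: print(x["score"],px2w(im,x["point"],.06))
im=get_image("wrist");m=wood(im)
print("upright top outer",fit([px2w(im,(c,np.where(m[100:200,c])[0].min()+99.5),.085) for c in range(150,395)]))
E
```

```text
end [ 550.9 -123.4    4.5]
far side [671.6  55.2 -85.6]
near side [417.6  36.9 -85.4]
0.74 [ 0.5570457  -0.11376299  0.06      ]
upright top outer [570.9 240.1   4.5]
```

Call:
{"method": "apply_moves", "body": {"deltas": [50, -35, 5, 15, -0.3, 50, -70, 10, 40, -0.3, 50, -93, 14, 70, -0.3, 50, -93, 14, 100, -0.3, 50, -93, 14, 125, -0.3, 50, -93, 14, 136, -0.3, 50, -93, 14, 136, -0.3, 50, -93, 14, 136, -0.3]}}

```text
clock: 2.57
position: [0.5998, 0.0932, 0.0904]
ee_rot: [0.0, 0.676, 0.737, 0.0]
contact_force: [0.9, 0.4, 0.6]
width: 0.0497
gripper_force: 0.0
```

```bash
python3 - <<'E'
from h import *
s=get_state();print(s["clock"],s["position"],s["contact_force"])
im=get_image("wrist");save(im,"w2.png")
E
```

```text
2.5667 [0.59981825 0.09316568 0.09036212] [0.90663457 0.42746066 0.58246756]
```

View pics/w2.png

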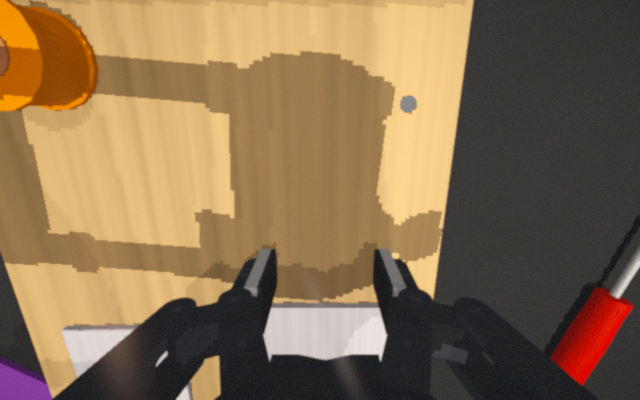

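The wrist view shows the fingertips (about 265 and 388, 255) in front of the plate's rear edge (265–385, 303) and roughly centred on it. Next I descend gently to find the surface.

Call:
{"method": "apply_moves", "body": {"deltas": [50, 0, 0, 4, 0, 50, 0, 0, 8, 0, 50, 0, 0, 8, 0, 50, 0, 0, 9, 0, 50, 0, 0, 10, 0, 50, 0, 0, 10, 0]}}

```text
clock: 3.12
position: [0.6, 0.0919, 0.0798]
ee_rot: [-0.0, 0.677, 0.736, 0.0]
contact_force: [-0.3, 0.5, -0.7]
width: 0.0497
gripper_force: 0.0
```

```bash
python3 - <<'E'
from h import *
s=get_state();print(s["clock"],s["position"],s["contact_force"],np.round(rot(s["ee_rot"]).as_matrix(),4).tolist())
E
```

```text
3.1167 [0.59995222 0.09192066 0.07976276] [-0.25455597  0.48735173 -0.67915891] [[-0.0835, 0.9965, -0.0], [0.9965, 0.0835, 0.0001], [0.0001, 0.0, -1.0]]
```

Call:
{"method": "apply_moves", "body": {"deltas": [50, 0, 0, 1, 0.3, 50, 0, 0, 2, 0.3, 50, 0, 0, 2, 0.3, 50, 0, 0, 2, 0.3]}}

```text
clock: 3.45
position: [0.5999, 0.0919, 0.0777]
ee_rot: [-0.0, 0.679, 0.734, -0.0]
contact_force: [-0.4, -0.5, 0.3]
width: 0.0499
gripper_force: 0.0
```

Call:
{"method": "apply_moves", "body": {"deltas": [50, 0, 0, 1, 0, 50, 0, 0, 1, 0, 50, 0, 0, 2, 0, 50, 0, 0, 2, 0, 50, 0, 0, 2, 0]}}

```text
clock: 3.87
position: [0.5999, 0.092, 0.0757]
ee_rot: [-0.0, 0.679, 0.734, -0.0]
contact_force: [0.3, 0.0, 0.3]
width: 0.0502
gripper_force: 0.0
```

Call:
{"method": "apply_moves", "body": {"deltas": [50, 0, 0, 1, 0, 50, 0, 0, 1, 0, 50, 0, 0, 2, 0, 50, 0, 0, 2, 0, 50, 0, 0, 2, 0]}}

```text
clock: 4.28
position: [0.6001, 0.092, 0.074]
ee_rot: [0.0, 0.679, 0.734, 0.0]
contact_force: [-0.6, -0.2, 1.4]
width: 0.05
gripper_force: 1.0
```

Call:
{"method": "apply_moves", "body": {"deltas": [50, 0, 0, 0.5, 0, 50, 0, 0, 1, 0, 50, 0, 0, 1, 0]}}

```text
clock: 4.53
position: [0.6001, 0.092, 0.074]
ee_rot: [0.0, 0.679, 0.734, 0.0]
contact_force: [-1.9, 0.1, 7.4]
width: 0.0497
gripper_force: 3.9
```

Call:
{"method": "apply_moves", "body": {"deltas": [50, 0, 0, -2, 0, 50, 0, 0, -3, 0, 50, -6, 0, -3, 0, 50, -12, 0, -3, 0, 50, -18, 0, -3, 0, 50, -23, 0, -3, 0, 50, -28, 0, -3, 0, 50, -34, 0, -3, 0, 50, -40, 0, -3, 0, 50, -45, 0, -3, 0, 50, -48, 0, -3, 0, 50, -50, 0, -3, 0]}}

```text
clock: 5.53
position: [0.6039, 0.0415, 0.0757]
ee_rot: [-0.0, 0.679, 0.734, -0.0]
contact_force: [-0.3, 0.5, -1.2]
width: 0.05
gripper_force: 0.4
```

```bash
python3 - <<'E'
from h import *
s=get_state();print(s["clock"],s["position"],s["contact_force"],np.round(rot(s["ee_rot"]).as_matrix(),4).tolist())
im=get_image("top");plates(im);save(im,"t2.png")
a=im["frame"][130:260,220:400,::-1];cv2.imwrite("pics/t2c.png",cv2.resize(a,None,fx=4,fy=4,interpolation=cv2.INTER_CUBIC))
E
```

```text
5.5333 [0.60388002 0.04154381 0.07571286] [-0.28951493  0.46479716 -1.16592674] [[-0.0778, 0.997, -0.0002], [0.997, 0.0778, 0.0001], [0.0001, -0.0001, -1.0]]
rect mm -6 110 size 30 73 ang 1.6 [[-22.0, 146.0], [-20.0, 73.0], [10.0, 74.0], [8.0, 147.0]]
rect mm 485 -295 size 54 59 ang 1.5 [[457.0, -266.0], [459.0, -325.0], [512.0, -324.0], [511.0, -265.0]]
rect mm 485 -11 size 74 50 ang 1.2 [[447.0, 13.0], [448.0, -37.0], [522.0, -36.0], [521.0, 14.0]]
rect mm 613 -55 size 94 88 ang 1.4 [[565.0, -12.0], [567.0, -100.0], [661.0, -98.0], [658.0, -10.0]]
rect mm 749 66 size 108 46 ang 86.6 [[723.0, 13.0], [769.0, 10.0], [775.0, 118.0], [730.0, 121.0]]
```

View pics/t2c.png

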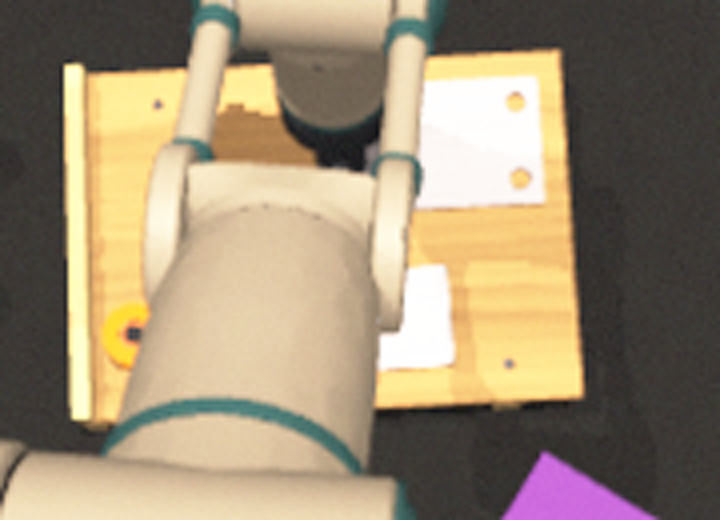

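The crop shows the plate's front edge at x≈542 and the ledge's end at x≈567 on the same row. That is a gap of about 18 mm, so about 61 mm of push remains. I'll push 50 and look again.

Call:
{"method": "apply_moves", "body": {"deltas": [50, -4, 0, 0, 0, 50, -9, 0, 0, 0, 50, -14, 0, 0, 0, 50, -19, 0, 0, 0, 50, -24, 0, 0, 0, 50, -29, 0, 0, 0, 50, -34, 0, 0, 0, 50, -39, 0, 0, 0, 50, -44, 0, 0, 0, 50, -48, 0, 0, 0, 50, -50, 0, 0, 0, 50, -50, 0, 0, 0]}}

```text
clock: 6.58
position: [0.6079, -0.0085, 0.0758]
ee_rot: [0.0, 0.679, 0.734, -0.0]
contact_force: [0.1, 0.2, -0.3]
width: 0.0502
gripper_force: 0.0
```

```bash
cat > m.py <<'E'
import sys
from h import *
s=get_state();print(s["clock"],s["position"],s["contact_force"])
im=get_image("top");m=wood(im)
lo,hi=np.array([[565,-180],[670,-60]])
print("end",fit([px2w(im,(np.where(m[r,300:385])[0].max()+300.5,r),.06) for r in list(range(195,228))+[146,147]]))
plates(im)
h=cv2.cvtColor(im["frame"],cv2.COLOR_RGB2HSV);w=(h[:,:,1]<45)&(h[:,:,2]>150)
c,r=map(int,w2px(im,[.615,-.12,.065]))
print("front",fit([px2w(im,(np.where(w[k,c-20:c+40])[0].max()+c-19.5,k),.065) for k in range(r-12,r+13)]))
a=im["frame"][130:260,220:400,::-1];cv2.imwrite("pics/"+sys.argv[1],cv2.resize(a,None,fx=4,fy=4,interpolation=cv2.INTER_CUBIC))
E
python3 m.py t3.png
```

```text
6.5833 [ 0.60793315 -0.00847622  0.07580852] [ 0.09145182  0.15584099 -0.26927258]
end [ 500.7 -127.3    4.3]
rect mm -1 109 size 40 76 ang 1.6 [[-22.0, 146.0], [-20.0, 70.0], [20.0, 72.0], [18.0, 147.0]]
rect mm 485 -295 size 59 54 ang 89.4 [[458.0, -324.0], [512.0, -325.0], [512.0, -266.0], [458.0, -265.0]]
rect mm 617 -110 size 94 80 ang 1.5 [[569.0, -72.0], [571.0, -152.0], [665.0, -149.0], [663.0, -69.0]]
rect mm 756 -7 size 108 48 ang 84.8 [[727.0, -59.0], [775.0, -63.0], [785.0, 45.0], [737.0, 49.0]]
rect mm 1100 -129 size 63 97 ang 1.3 [[1068.0, -82.0], [1070.0, -178.0], [1133.0, -177.0], [1131.0, -81.0]]
front [ 617.9 -150.3    3.5]
```

View pics/t3.png

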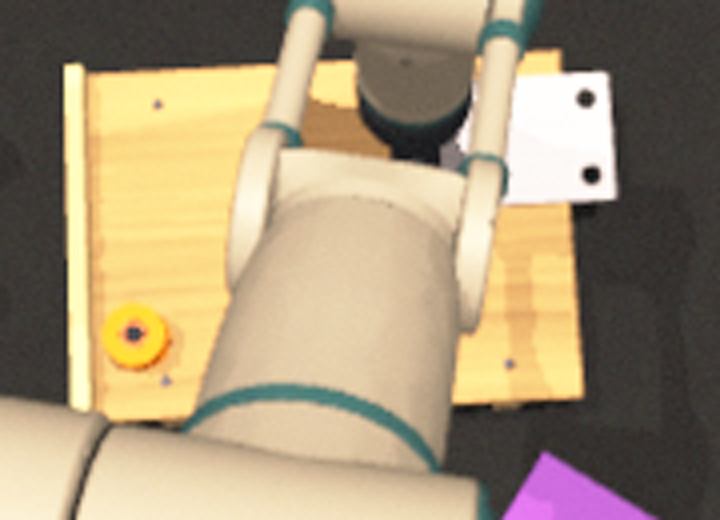

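The front edge is at crop x≈612 and the ledge end at ≈566, so about 33 mm overhangs and the plate is straight. I'll push 10 mm more, back off and rise.

Call:
{"method": "apply_moves", "body": {"deltas": [50, -3, 0, 0, 0, 50, -6, 0, 0, 0, 50, -8, 0, 0, 0, 50, -10, 0, 0, 0, 50, -10, 0, 0, 0, 50, -5, 0, 0, 0, 50, 10, 0, 0, 0, 50, 25, 0, -5, 0, 50, 25, 0, -35, 0, 50, 25, 0, -70, 0, 50, 30, 0, -105, 0, 50, 40, 0, -140, 0]}}

```text
clock: 7.63
position: [0.6042, 0.0334, 0.2176]
ee_rot: [0.0, 0.679, 0.734, -0.0]
contact_force: [1.0, -0.1, -1.3]
width: 0.0501
gripper_force: 0.0
```

Call:
{"method": "apply_moves", "body": {"deltas": [50, 40, -5, 0, 0, 50, 80, -10, 0, 0, 50, 120, -15, 0, 0, 50, 160, -20, 0, 0, 50, 200, -20, 0, 0, 50, 240, -20, 0, 0, 50, 280, -20, 0, 0, 50, 280, -20, 0, 0]}}

```text
clock: 8.3
position: [0.5604, 0.3188, 0.216]
ee_rot: [-0.002, 0.676, 0.737, 0.002]
contact_force: [0.6, -0.9, -0.2]
width: 0.0497
gripper_force: 0.0
```

```bash
python3 m.py t4.png
```

```text
8.3 [0.56035497 0.31877087 0.21604988] [ 0.60312788 -0.94606407 -0.21531549]
end [ 500.7 -127.3    4.3]
rect mm -19 615 size 66 180 ang 18.8 [[-80.0, 689.0], [-21.0, 519.0], [41.0, 540.0], [-17.0, 711.0]]
rect mm 483 -295 size 53 59 ang 45.1 [[444.0, -293.0], [486.0, -334.0], [523.0, -297.0], [481.0, -256.0]]
rect mm 484 -2 size 71 71 ang 5.6 [[445.0, 30.0], [452.0, -41.0], [523.0, -34.0], [516.0, 37.0]]
rect mm 615 -94 size 94 132 ang 4.1 [[564.0, -31.0], [573.0, -163.0], [667.0, -156.0], [658.0, -25.0]]
rect mm 761 563 size 49 130 ang 23.1 [[714.0, 614.0], [764.0, 494.0], [809.0, 513.0], [758.0, 633.0]]
rect mm 859 596 size 108 96 ang 0.1 [[805.0, 644.0], [805.0, 548.0], [913.0, 548.0], [913.0, 644.0]]
rect mm 1070 -35 size 179 93 ang 27.4 [[969.0, -35.0], [1011.0, -117.0], [1170.0, -35.0], [1128.0, 47.0]]
front [ 623.  -159.1    3.7]
```

View pics/t4.png

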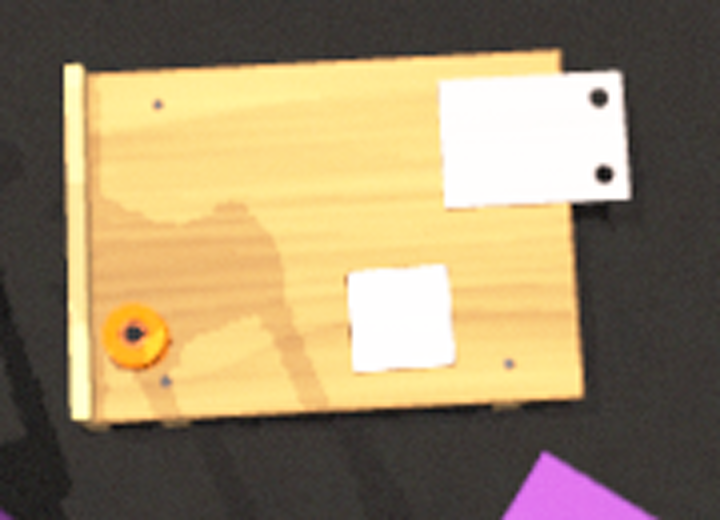

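The plate spans crop x≈440–626 and the ledge end is at ≈566. The overhang is therefore about 42 mm, a third of the length. The plate is flat and straight, and the short plate and coil have not moved.

```bash
python3 -c "from rig import *;print(sign_off())"
```

```text
the job is handed in; nothing more can be done
None
```

I pushed the long plate holes first along the ledge until about 42 mm, a third of its length, stuck out past the open end; it lies flat and straight, the short plate and small coil measured unmoved, and the job is handed in.

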